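# Weigh a pot of ball knobs, then empty it into the tray

## Task

Count the ball knobs by weight: lift the pot out of its holder, stand it upright with its knobs on the scale's pan and let go of it so the scale can settle. Then take the pot again, tip all five knobs out of it into the white tray, and stand the empty pot upright back on the pan, its whole base on the pan, and let go. Spill nothing, and leave the other things on the bench where they are.

Things in the scene. Friction and masses are not known exactly. Their poses are not given: they have to be found in the camera images.
- pot: round aluminium pot with an arched handle over its open mouth, holding five knobs; 0.2 kg. Outside diameter 62, wall 3, floor 4, rim 80 high. Origin: centre of underside; z: its axis, up. Handle: stiff 9 mm steel bar in the y-z plane, up from the rim at y +-29.5 to z 92, slanting in to a level bar along y (-17 to +17) at z 110. Mouth free to +x and -x.
- handle (a point): middle of the level part of the pot's handle, on the bar's axis, 110 above the pot's underside; axes as the pot
- mouth (a point): centre of the pot's mouth, at the rim, 80 above its underside
- holder: open plywood holder fixed to the bench, 83 (x) by 162 (y) by 70 high, walls and floor 5; two square pockets side by side, centred at y = +-39. The pot stands in the pocket at y = +39, its rim 15 above the walls; a closed white jar is in the other. Origin: centre of its underside.
- scale: low bench scale fixed to the bench, white body 200 (x) by 170 (y), with a flat square steel pan on top, 170 by 170, top 56 above the bench. Origin: centre of its underside.
- pan (a point): centre of the pan's top face, 56 above the bench
- tray: open white plastic sorting tray fixed to the bench, outside 180 (x) by 160 (y) by 45 high, walls 4, floor 4. Origin: centre of its underside.
- knob0: black ball knob: a ball of diameter 22 with a short neck of diameter 12 ending 14 from the ball's centre along its z; 15 g. Origin: centre of the ball. Starts in the pot.
- knob1: black ball knob: a ball of diameter 22 with a short neck of diameter 12 ending 14 from the ball's centre along its z; 15 g. Origin: centre of the ball. Starts in the pot.
- knob2: black ball knob: a ball of diameter 22 with a short neck of diameter 12 ending 14 from the ball's centre along its z; 15 g. Origin: centre of the ball. Starts in the pot.
- knob3: black ball knob: a ball of diameter 22 with a short neck of diameter 12 ending 14 from the ball's centre along its z; 15 g. Origin: centre of the ball. Starts in the pot.
- knob4: black ball knob: a ball of diameter 22 with a short neck of diameter 12 ending 14 from the ball's centre along its z; 15 g. Origin: centre of the ball. Starts in the pot.
- jar: closed white jar, 54 diameter, 60 high, in the holder's other pocket; not part of the job
- label_roll: roll of paper labels standing on end, 84 diameter, 75 high; not part of the job
- screwdriver: screwdriver lying on the bench; not part of the job
- cards: pack of cards 55 by 90 by 22; not part of the job
- wrench: wrench lying on the bench; not part of the job
Things that resemble listed ones, but are neither listed nor needed, are in the scene too. What is shaped like the tray but orange is not meant.

How it is judged:
By the outcome, as a careful person would: the job done as asked, in the order asked, and still so for the second after the job is handed in, with the robot touching nothing.
It also fails if it takes over 67 s, if anything falls off the work surface, if the arm or the gripper's body presses on something with over 40 N, if the wrist force passes 120 N, or if a joint passes its speed limit or range.

## Robot

A 6-joint arm with a two-finger parallel gripper is mounted at the origin on the work surface. World frame = base frame: x ahead of the robot, y to its left, z up, the work surface at z = 0. Lengths are in m, angles in rad, forces in N, time in s.
With the tool pointing down it reaches from about 0.375 to 0.9 m from the base axis. Payload 3.1 kg.
Tool frame: the origin (TCP) lies between the finger pads; the fingertips stand 8 mm ahead of it and the grasp point (between the pads) lies 11 mm behind it; z points along the fingers, y is the line along which they close (so a half turn about z gives the same grasp; the last joint's range is limited). The gripper opens to 87 mm and grips with 3 to 60 N. Pads are 19 mm wide; open, the fingers measure 117 mm over their backs; the gripper's body (75 mm by 190 mm) begins 51 mm behind the grasp point.
Start: joints at [-1.425, 0.527, 1.433, -0, 1.181, -0.178], TCP at [0.199, -0.592, 0.231] pointing down, gripper open.
Joint ranges: [-3.08, 3.08], [-0.75, 2.2], [0.22, 2.44], [-1.43, 4.57], [0, 2.65], [-2.85, 2.85]. Speed limits (rad/s): [2.79, 2.79, 3.14, 3.14, 3.14, 3.14].

## Interface

Orientations are given as a unit quaternion [x, y, z, w].
In Python, from rig import robot gives the robot as it stands.
- The arm moves only by the tool move_arm, never from a script. Its argument "motion" is text: rows parted by semicolons, each of 5 numbers parted by spaces: the opening, from -1 (shut) to 1 (fully open), then the shift along the tool's x, y, z normalised to -1 to 1, where 1 is 0.2 m, then the turn about the tool's z normalised to -1 to 1, where 1 is pi rad. A call has 1 to 12 rows; each row is the pose to reach, as a shift and turn from the pose commanded when the call began, along the tool's axes at that moment, turning the shorter way round; what a row does not reach only later rows make up. A row lasts 1/12 s, in which the tool goes at most 41.7 mm and 7.16 degrees, less where a joint would pass 70% of its speed; a pose out of reach is approached as far as the arm can. A call with a number of a shift or a turn outside -1 to 1 is refused whole. A call with a gripper value outside its range is refused whole. The fingers move at their own pace and stop on an object; "newtons" is the grip in N (left out, the last holds). Time passes only in rows, so rows that repeat a pose let the fingers close. It gives the time, the measured TCP pose, the force, the opening and the grip force at its end, in the units of the state.
- robot.get_obs(): the state, without advancing time (a new reading comes with each control period).
- robot.camera(name): name is "side" or "top"; returns (picture, depth): 400x640x3 uint8, red, green, blue; 400x640 float32, m along the optical axis (not along the pixel's ray), 0 where there is no reading.
- robot.camera_model(name): a dict with "mtx" (3x3 intrinsics, pixels), "position" and "attitude" of the camera in the world. Camera axes: x right, y down, z forward; pixel columns grow to the right and rows downward; lengths in m; the calibration is good to about 2 mm. A picture is of the moment at which its call begins. camera_model takes no time and is no camera call.
- robot.hand_in(): hands the job in; it is judged then, once.
The state is a dict: "time": time; "q": joint angles; "joint_velocities": joint speeds; "joint_torque": joint torques, N m; "position": TCP position; "tool_rot": TCP orientation; "ft_force": force on the tool from outside, world axes, zero at the start; "moment": the same for the moment, N m; "grip_width": finger opening in m; "grip_force": force on a finger pad.
Only numpy, scipy, OpenCV 4.12 (cv2) and the standard library are available. Lean on these libraries where they do the work, as an engineer would, in place of code of your own. Each camera call takes 0.05 s, during which the arm holds its last target. There are 200 camera calls.

## Working session

There is one attempt and no reset: what is moved stays moved. The work goes in short steps, Python scripts to look and compute and a tool call to move; the robot and the scene stay as the last step left them, time stands still between calls to the robot, and variables do not carry over. Pictures are saved under pics/ and viewed, at most 10 in all, crops included, and the job is handed in when it is done.

Besides the shell and the picture viewer there is one more tool, called as a command line: name --argument value ..., lists and objects as JSON in quotes. move_arm: Moves the arm, as the interface text tells. Its arguments: {"type":"object","properties":{"motion":{"type":"string"},"newtons":{"type":"number"}},"required":["motion"]}

```bash
mkdir -p pics
cat > h.py <<'E'
import numpy as np, cv2
from scipy.spatial.transform import Rotation as R
from rig import robot
def cam(n):
    m=robot.camera_model(n); a=np.array(m["attitude"],float)
    Rm=R.from_quat(a).as_matrix() if a.size==4 else a.reshape(3,3)
    return np.array(m["mtx"]),np.array(m["position"]),Rm
def ray(n,uv):
    K,p,Rm=cam(n); d=Rm@np.linalg.solve(K,[uv[0],uv[1],1.]); return p,d
def onz(n,uv,z):
    p,d=ray(n,uv); return p+d*(z-p[2])/d[2]
def proj(n,X):
    K,p,Rm=cam(n); c=K@(Rm.T@(np.array(X)-p)); return c[:2]/c[2]
def cloud(n,dep):
    K,p,Rm=cam(n); v,u=np.mgrid[:400,:640]
    P=np.stack([u,v,np.ones_like(u)],-1)@np.linalg.inv(K).T*dep[...,None]
    return P@Rm.T+p
def plan(target,yaw=None):
    o=robot.get_obs(); Rt=R.from_quat(o["tool_rot"])
    s=Rt.inv().apply(np.array(target)-o["position"])/0.2
    print("shift",s.round(4),"tool x",Rt.apply([1,0,0]).round(3),"tool y",Rt.apply([0,1,0]).round(3))
E
python3 - <<'E'
from h import *
for n in("side","top"):
    im,d=robot.camera(n); cv2.imwrite(f"pics/{n}0.png",im[...,::-1]); np.save(f"{n}0.npy",d); print(n,robot.camera_model(n))
o=robot.get_obs(); print(o["time"],o["position"],o["tool_rot"]); plan(o["position"])
E
```

```text
side {'mtx': array([[494.38782662,   0.        , 313.79160829],
       [  0.        , 494.38782662, 201.98728318],
       [  0.        ,   0.        ,   1.        ]]), 'position': array([0.13913137, 1.23516394, 0.85924723]), 'attitude': array([-0.11782369,  0.86292844, -0.4864748 ,  0.06938549])}
top {'mtx': array([[439.79155944,   0.        , 311.27236011],
       [  0.        , 439.79155944, 201.648368  ],
       [  0.        ,   0.        ,   1.        ]]), 'position': array([0.38447878, 0.0281922 , 1.19673913]), 'attitude': array([-0.69679406,  0.71655531, -0.02258492,  0.02272539])}
0.1 [ 0.19878591 -0.5918586   0.22965652] [ 9.86918966e-01  1.61214057e-01  1.34276382e-06 -9.90934223e-04]
shift [0. 0. 0.] tool x [0.948 0.318 0.   ] tool y [ 0.318 -0.948 -0.002]
```

View pics/top0.png

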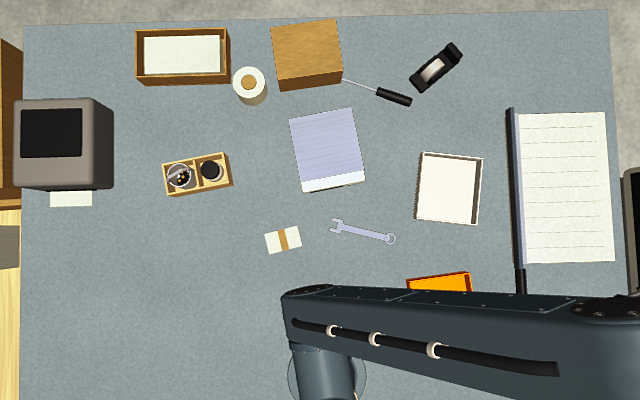

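View pics/side0.png

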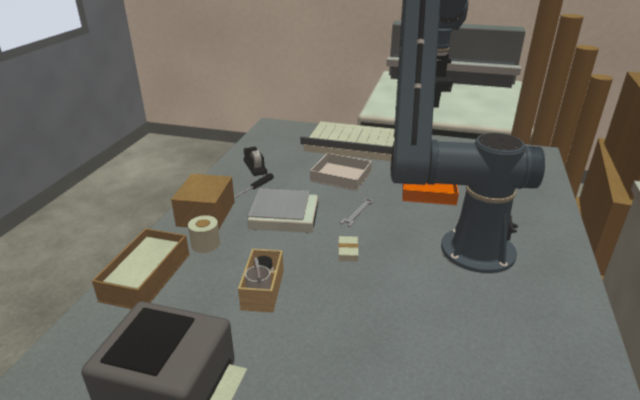

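Top view: the holder is at (197,174), with the pot (ring, handle, black knobs) in its left pocket at (181,176) and the jar pocket at (212,170). The scale is at (327,150), the white tray at (448,188) and the orange tray at (438,281), which is the decoy. There is also a wooden box with white content at (182,55).
Could be taken for the pot: jar (212,170), label roll (249,84). Could be taken for the tray: orange tray (438,281), wooden box (182,55). I choose pot (181,176) and tray (448,188), and will check both in a close crop.

Run:
```python
from h import *
t=cv2.imread("pics/top0.png"); s=cv2.imread("pics/side0.png")
a=cv2.resize(t[145:205,155:240],None,fx=4.6,fy=4.6,interpolation=cv2.INTER_CUBIC)
b=cv2.resize(s[242:314,230:292],None,fx=5,fy=5,interpolation=cv2.INTER_CUBIC)
H=max(a.shape[0],b.shape[0]); f=lambda x:cv2.copyMakeBorder(x,0,H-x.shape[0],0,0,cv2.BORDER_CONSTANT)
cv2.imwrite("pics/crop0.png",np.hstack([f(a),f(b)])); print(a.shape,b.shape)
C={n:cloud(n,np.load(n+"0.npy")) for n in("top","side")}
hsv=cv2.cvtColor(t,cv2.COLOR_BGR2HSV)
# depth based region rects in the top view, in world xy
def box(name,u0,v0,u1,v1,lo,hi,n="top"):
    P=C[n][v0:v1,u0:u1].reshape(-1,3); P=P[(P[:,2]>lo)&(P[:,2]<hi)]
    r=cv2.minAreaRect(P[:,:2].astype(np.float32)*1000)
    print(name,n,len(P),"c",np.round(r[0],1),"sz",np.round(r[1],1),"ang",round(r[2],1),"z50/95",np.percentile(P[:,2],[50,95]).round(4))
box("holder",155,145,240,205,.055,.078); box("scale",280,100,375,200,.02,.07); box("pan",280,100,375,200,.05,.07)
box("tray",408,145,490,230,.03,.06); box("trayfloor",408,145,490,230,.002,.015)
box("holder",230,242,292,314,.05,.078,"side"); box("pan",245,185,322,235,.05,.07,"side"); box("tray",305,148,378,190,.03,.06,"side")
box("handle",155,145,240,205,.105,.13);box("handle",230,242,292,314,.105,.13,"side")
```

```text
(276, 391, 3) (360, 310, 3)
holder top 982 c [539.  325.3] sz [ 83.5 163.5] ang 9.7 z50/95 [0.0669 0.0733]
scale top 4904 c [594.2 -17.3] sz [200.8 170. ] ang 9.7 z50/95 [0.0557 0.0595]
pan top 4132 c [600.4 -16.3] sz [188.1 169.9] ang 9.7 z50/95 [0.0562 0.0597]
tray top 650 c [ 485.  -337.9] sz [162.5 180.4] ang 82.1 z50/95 [0.043  0.0478]
trayfloor top 3122 c [ 491.1 -348.1] sz [222.8 231.3] ang 88.0 z50/95 [0.0043 0.0088]
holder side 1224 c [538.8 325.4] sz [ 85.1 168.2] ang 9.8 z50/95 [0.0654 0.0739]
pan side 1574 c [608.8 -14.3] sz [171.  177.1] ang 9.3 z50/95 [0.0564 0.0591]
tray side 600 c [ 477.8 -383.9] sz [269.9 183.7] ang 82.0 z50/95 [0.0394 0.0473]
handle top 86 c [533.9 361.7] sz [ 8.6 58.7] ang 29.7 z50/95 [0.1178 0.1225]
handle side 62 c [531.6 365.9] sz [ 8.6 47.2] ang 29.0 z50/95 [0.1178 0.1217]
```

View pics/crop0.png

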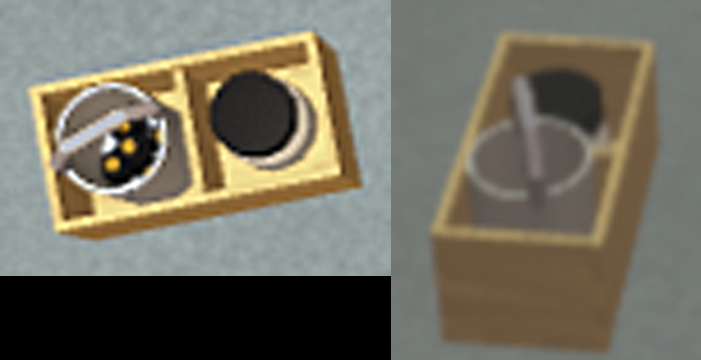

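The crop confirms the choice. At left is the aluminium pot with its handle and five dark knobs, at about (181,176) in the top view. At right is the dark-lidded jar. The bar runs at about 120° in the world, centred near (0.533, 0.3635), with its axis at z≈0.115. Starting the move.

move_arm --motion "1 0.775 -1 0 0;1 0.775 -1 0 0;1 0.775 -1 0 0;1 0.775 -1 0 0;1 0.775 -1 0 0;1 0.775 -1 0 0;1 0.775 -1 0 0" --newtons 40

```text
time: 0.68
position: [0.2821, -0.3447, 0.2296]
tool_rot: [0.987, 0.163, -0.0, -0.005]
ft_force: [-0.8, 0.9, -0.2]
grip_width: 0.0869
grip_force: 0.0
```

move_arm --motion "1 0.775 -1 0 -0.28;1 0.775 -1 0 -0.28;1 0.775 -1 0 -0.28;1 0.775 -1 0 -0.28;1 0.775 -1 0 -0.28;1 0.775 -1 0 -0.28;1 0.775 -1 0 -0.28;1 0.775 -1 0 -0.28"

```text
time: 1.35
position: [0.3657, -0.1122, 0.2305]
tool_rot: [0.822, 0.57, -0.0, -0.0]
ft_force: [-0.4, -0.1, 0.0]
grip_width: 0.0869
grip_force: 0.0
```

```bash
python3 -c "
from h import *
o=robot.get_obs();print(o['time'],o['q'],o['position']);plan([.533,.3635,.23])"
```

```text
1.35 [-5.92066859e-01  1.99438189e-01  1.99993046e+00 -6.89360628e-05
  9.42858071e-01 -2.33148235e-01] [ 0.36568072 -0.1121908   0.23047503]
shift [ 2.5208 -0.0521  0.0026] tool x [0.351 0.936 0.   ] tool y [ 0.936 -0.351 -0.001]
```

move_arm --motion "1 1 0 0 0;1 1 0 0 0;1 1 0 0 0;1 1 0 0 0;1 1 0 0 0"

```text
time: 1.77
position: [0.4389, 0.0727, 0.2306]
tool_rot: [0.826, 0.564, 0.0, 0.0]
ft_force: [-0.3, -0.2, 0.1]
grip_width: 0.0873
grip_force: 0.0
```

move_arm --motion "1 1 0 0 -0.28;1 1 0 0 -0.28;1 1 0 0 -0.28;1 1 0 0 -0.28;1 1 0 0 -0.28;1 1 0 0 -0.28;1 1 0 0 -0.28;1 1 0 0 -0.28;1 1 0 0 -0.28"

```text
time: 2.52
position: [0.5101, 0.2574, 0.2301]
tool_rot: [0.508, 0.861, -0.0, -0.0]
ft_force: [-0.1, 0.2, 0.2]
grip_width: 0.0871
grip_force: 0.0
```

```bash
python3 -c "
from h import *
o=robot.get_obs();print(o['time'],o['q'],o['position']);plan([.533,.3635,.104])"
```

```text
2.5167 [ 2.71918531e-01  4.55820754e-01  1.56987981e+00 -3.55152681e-04
  1.11634671e+00 -2.33491564e-01] [0.51005582 0.25735162 0.23010319]
shift [0.4089 0.3577 0.6302] tool x [-0.484  0.875 -0.   ] tool y [ 0.875  0.484 -0.001]
```

move_arm --motion "1 0.41 0.358 0 0;1 0.41 0.358 0 0;1 0.41 0.358 0 0;1 0.41 0.358 0.2 0;1 0.41 0.358 0.4 0;1 0.41 0.358 0.55 0;1 0.41 0.358 0.63 0;1 0.41 0.358 0.63 0"

```text
time: 3.18
position: [0.529, 0.3624, 0.0998]
tool_rot: [0.507, 0.862, -0.004, -0.003]
ft_force: [-0.1, -0.5, 0.1]
grip_width: 0.0872
grip_force: 0.0
```

Run:
```python
from h import *
o=robot.get_obs();print(o['time'],o['ft_force']);plan([.533,.3635,.104])
s,_=robot.camera("side");t,_=robot.camera("top")
b=cv2.resize(s[180:330,190:340],None,fx=2.7,fy=2.7);a=cv2.resize(t[130:230,130:250],None,fx=3.2,fy=3.2)
H=405;f=lambda x:cv2.copyMakeBorder(x,0,H-x.shape[0],0,0,cv2.BORDER_CONSTANT)
cv2.imwrite("pics/g1.png",np.hstack([f(a),f(b)])[...,::-1])
```

```text
3.1833 [-0.09024287 -0.47407206  0.09340241]
shift [-0.0049  0.0197 -0.0214] tool x [-0.485  0.874  0.001] tool y [ 0.874  0.485 -0.01 ]
```

View pics/g1.png

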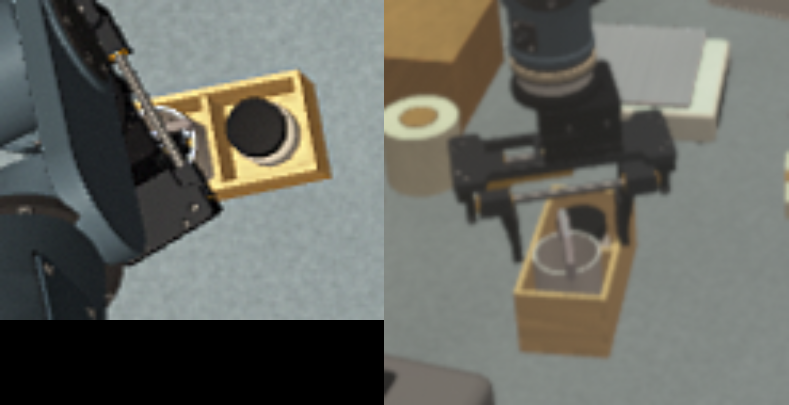

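The side crop shows the two fingers on either side of the bar at about (567,235). Closing on the handle and lifting.

move_arm --motion "-1 0 0.01 -0.01 0;-1 0 0.01 -0.01 0;-1 0 0.01 -0.01 0;-1 0 0.01 -0.01 0;-1 0 0.01 -0.01 0;-1 0 0.01 -0.01 0;-1 0 0.01 -0.01 0;-1 0 0.01 -0.01 0;-1 0 0.01 -0.01 0" --newtons 40

```text
time: 4.03
position: [0.533, 0.3662, 0.1065]
tool_rot: [0.505, 0.863, -0.0, -0.0]
ft_force: [-0.2, -0.5, -0.2]
grip_width: 0.0354
grip_force: 0.0
```

move_arm --motion "-1 0 0 0 0;-1 0 0 0 0;-1 0 0 0 0;-1 0 0 0 0;-1 0 0 0 0;-1 0 0 0 0;-1 0 0 0 0"

```text
time: 4.62
position: [0.5329, 0.3661, 0.1065]
tool_rot: [0.505, 0.863, -0.0, -0.0]
ft_force: [-1.1, -0.0, 0.0]
grip_width: 0.0078
grip_force: 40.0
```

move_arm --motion "-1 0 0 -0.05 0;-1 0 0 -0.15 0;-1 0 0 -0.3 0;-1 0 0 -0.45 0;-1 0 0 -0.6 0;-1 0 0 -0.7 0;-1 0 0 -0.75 0;-1 0 0 -0.75 0"

```text
time: 5.28
position: [0.5344, 0.3669, 0.2598]
tool_rot: [0.505, 0.863, 0.003, 0.002]
ft_force: [0.5, 0.3, -2.2]
grip_width: 0.0073
grip_force: 40.0
```

```bash
python3 -c "
from h import *
o=robot.get_obs();print(o['time'],o['q']);plan([.609,-.015,.25])"
```

```text
5.2833 [ 4.29564620e-01  5.28282732e-01  1.34260377e+00  7.22659922e-05
  1.26452176e+00 -8.28859110e-02]
shift [-1.8472 -0.6116  0.046 ] tool x [-0.49   0.872 -0.   ] tool y [0.872 0.49  0.006]
```

move_arm --motion "-1 -0.08 -0.03 0 0;-1 -0.2 -0.07 0 0;-1 -0.34 -0.12 0 0;-1 -0.48 -0.16 0 0;-1 -0.62 -0.21 0 0;-1 -0.76 -0.25 0 0;-1 -0.88 -0.29 0 0;-1 -0.95 -0.31 0 0;-1 -1 -0.33 0 0"

```text
time: 6.03
position: [0.5732, 0.1579, 0.2549]
tool_rot: [0.506, 0.863, -0.001, -0.001]
ft_force: [-0.1, -0.1, -1.6]
grip_width: 0.0072
grip_force: 40.0
```

move_arm --motion "-1 -0.1 -0.03 0 -0.03;-1 -0.2 -0.07 0 -0.07;-1 -0.33 -0.11 0 -0.1;-1 -0.46 -0.15 0 -0.14;-1 -0.58 -0.19 0 -0.18;-1 -0.7 -0.23 0 -0.22;-1 -0.78 -0.26 0 -0.26;-1 -0.84 -0.28 0 -0.29;-1 -0.84 -0.28 0 -0.29;-1 -0.84 -0.28 0 -0.29"

```text
time: 6.87
position: [0.6068, -0.0138, 0.2557]
tool_rot: [0.075, 0.997, 0.001, -0.001]
ft_force: [-0.8, 0.3, -2.0]
grip_width: 0.0076
grip_force: 40.0
```

Run:
```python
from h import *
o=robot.get_obs();print(o['time'],o['q'],o['position']);plan([.609,-.015,.15])
s,d=robot.camera("side"); C=cloud("side",d)
P=C.reshape(-1,3); m=(np.hypot(P[:,0]-.609,P[:,1]+.015)<.06)
P=P[m&(P[:,2]>.075)&(P[:,2]<.23)]; print(len(P),np.percentile(P[:,2],[0,1,5,50,99]).round(4))
cv2.imwrite("pics/p1.png",cv2.resize(s[110:270,200:360],None,fx=3,fy=3)[...,::-1])
```

```text
6.8667 [-2.07188527e-01  4.76748358e-01  1.45007081e+00  1.27884282e-03
  1.21675224e+00 -1.62757082e+00] [ 0.60675508 -0.01375252  0.25570038]
shift [-0.013  -0.0052  0.5285] tool x [-0.989  0.15   0.002] tool y [0.15  0.989 0.001]
547 [0.1525 0.1556 0.16   0.2002 0.2296]
```

View pics/p1.png

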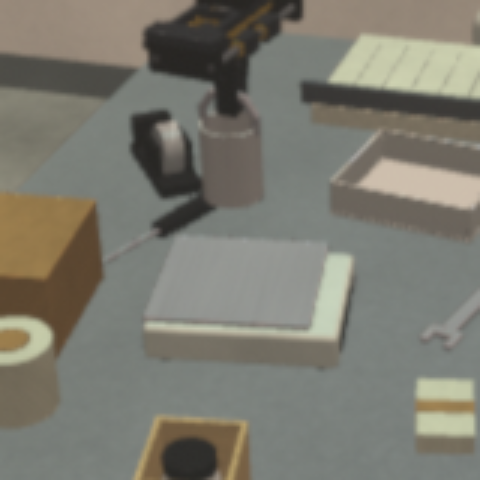

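The pot hangs upright, centred over the pan, with its base at z≈0.153. Lowering it.

move_arm --motion "-1 -0.005 0 0.06 0;-1 -0.01 0 0.15 0;-1 -0.01 0 0.26 0;-1 -0.01 0 0.36 0;-1 -0.01 0 0.42 0;-1 -0.01 0 0.45 0;-1 -0.01 0 0.47 0;-1 -0.01 0 0.48 0;-1 -0.01 0 0.485 0;-1 -0.01 0 0.49 0;-1 -0.01 0 0.495 0;-1 -0.01 0 0.495 0"

```text
time: 7.92
position: [0.6094, -0.0147, 0.1581]
tool_rot: [0.074, 0.997, -0.0, 0.0]
ft_force: [-0.4, -0.4, -2.7]
grip_width: 0.008
grip_force: 40.0
```

Not in contact yet, so I'll lower it a bit more in small steps.

move_arm --motion "-1 0 0 0.005 0;-1 0 0 0.01 0;-1 0 0 0.01 0;-1 0 0 0.01 0"

```text
time: 8.25
position: [0.6099, -0.0154, 0.1573]
tool_rot: [0.074, 0.997, -0.001, 0.001]
ft_force: [-2.0, -1.5, 4.3]
grip_width: 0.0075
grip_force: 40.0
```

move_arm --motion "1 0 0 0 0;1 0 0 0 0;1 0 0 0 0;1 0 0 0 0;1 0 0 -0.05 0;1 0 0 -0.15 0;1 0 0 -0.3 0;1 0 0 -0.45 0;1 0 0 -0.6 0;1 0 0 -0.6 0"

```text
time: 9.08
position: [0.613, -0.0152, 0.2832]
tool_rot: [0.073, 0.997, -0.001, 0.007]
ft_force: [0.0, -0.9, 0.7]
grip_width: 0.0664
grip_force: 0.0
```

move_arm --motion "1 0 0 0 0.1;1 0 0 0 0.2;1 0 0 0 0.3;1 0 0 0 0.4;1 0 0 0 0.496;1 0 0 0 0.496;1 0 0 0 0.496;1 0 0 0 0.496;1 0 0 0 0.496;1 0 0 0 0.496;1 0 0 0 0.496;1 0 0 0 0.496"

```text
time: 10.08
position: [0.609, -0.0145, 0.2757]
tool_rot: [0.736, 0.677, 0.0, -0.0]
ft_force: [-0.3, 0.2, 0.2]
grip_width: 0.087
grip_force: 0.0
```

move_arm --motion "1 0 0 0 0.01;1 0 0 0 0.01;1 0 0 0 0.01;1 0 0 0 0.01"

```text
time: 10.42
position: [0.6091, -0.0146, 0.2756]
tool_rot: [0.744, 0.668, 0.0, -0.0]
ft_force: [0.1, -0.4, 0.4]
grip_width: 0.0871
grip_force: 0.0
```

Run:
```python
from h import *
o=robot.get_obs();print(o['time'],o['q'],o['position'])
for n in("side","top"):
    s,d=robot.camera(n); P=cloud(n,d).reshape(-1,3)
    P=P[np.hypot(P[:,0]-.609,P[:,1]+.015)<.08]
    h=P[(P[:,2]>.155)&(P[:,2]<.176)]; b=P[(P[:,2]>.128)&(P[:,2]<.14)]
    for q in(h,b):
        if len(q)>4: print(n,len(q),cv2.minAreaRect(q[:,:2].astype(np.float32)*1000),cv2.minEnclosingCircle(q[:,:2].astype(np.float32)*1000),np.percentile(q[:,2],[50,97]))
    # rendered tray
    T=cloud(n,d).reshape(-1,3); T=T[(abs(T[:,0]-.485)<.12)&(abs(T[:,1]+.338)<.115)&(T[:,2]>.036)&(T[:,2]<.055)]
    print("tray",n,cv2.minAreaRect(T[:,:2].astype(np.float32)*1000),np.percentile(T[:,2],[50,90]))
    cv2.imwrite(f"pics/r_{n}.png",s[...,::-1])
plan([.609,-.015,.15])
```

```text
10.4167 [-2.07153280e-01  4.59587733e-01  1.42110974e+00  6.54408466e-05
  1.26097030e+00 -1.00090132e-01] [ 0.60907267 -0.01456378  0.27560515]
side 58 ((611.5322265625, -14.310617446899414), (14.331567764282227, 60.41459274291992), 77.99239349365234) ((611.8156127929688, -12.978592872619629), 30.207412719726562) [0.16612662 0.17171556]
side 106 ((613.4129028320312, -13.809467315673828), (59.592960357666016, 64.26624298095703), 55.44039535522461) ((610.318359375, -16.557538986206055), 35.96323776245117) [0.13338005 0.13863029]
tray side ((484.37322998046875, -338.2789001464844), (176.8697509765625, 183.24758911132812), 81.46723175048828) [0.04141264 0.04579377]
tray top ((485.14190673828125, -337.5528259277344), (162.13209533691406, 180.78817749023438), 81.8788833618164) [0.04367185 0.04700972]
shift [-2.10e-03 -4.00e-04  6.28e-01] tool x [0.107 0.994 0.   ] tool y [ 0.994 -0.107  0.   ]
```

The pot stands centred on the pan at (0.610, −0.0145), free of the robot. The handle legs stick out past the wall, so I regrip the body about 32° off the handle plane.

move_arm --motion "1 0 0 0 -0.04;1 0 0 0.1 -0.08;1 0 0 0.2 -0.12;1 0 0 0.3 -0.164;1 0 0 0.4 -0.164;1 0 0.004 0.5 -0.164;1 0 0.004 0.6 -0.164;1 0 0.004 0.68 -0.164;1 0 0.004 0.74 -0.164;1 0 0.004 0.78 -0.164;1 0 0.004 0.80 -0.164;1 0 0.004 0.80 -0.164"

```text
time: 11.52
position: [0.6098, -0.0147, 0.115]
tool_rot: [0.549, 0.835, -0.0, -0.0]
ft_force: [0.3, -0.6, -0.2]
grip_width: 0.0868
grip_force: 0.0
```

move_arm --motion "-1 0 0 0 0;-1 0 0 0 0;-1 0 0 0 0;-1 0 0 0 0;-1 0 0 0 0;-1 0 0 0 0;-1 0 0 0 0" --newtons 30

```text
time: 12.1
position: [0.6112, -0.0147, 0.1164]
tool_rot: [0.55, 0.835, 0.001, 0.001]
ft_force: [2.7, 1.0, 2.5]
grip_width: 0.062
grip_force: 30.0
```

Run:
```python
from h import *
o=robot.get_obs();print(o['time'],o['position'],o['ft_force'],o['moment'],o['grip_width'],o['grip_force'])
s,_=robot.camera("side")
cv2.imwrite("pics/g2.png",cv2.resize(s[130:250,220:350],None,fx=4,fy=4)[...,::-1])
```

```text
12.1 [ 0.61117724 -0.01466455  0.11644516] [2.68475111 0.99398201 2.47439719] [ 0.29231931 -0.47193002 -0.00697181] 0.06198769671730057 29.99865253092139
```

View pics/g2.png

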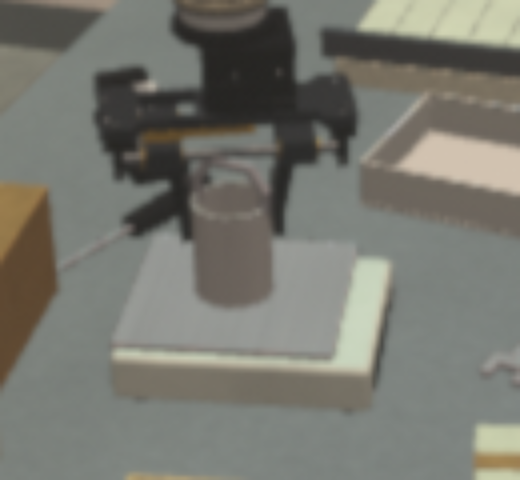

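Width 62 mm confirms a wall grip with the handle clear of the body. Lifting and carrying it to the near side of the tray.

move_arm --motion "-1 0 0 -0.04 0;-1 0 0 -0.12 0;-1 0 0 -0.22 0;-1 0 0 -0.33 0;-1 0 0 -0.42 0;-1 0 0 -0.48 0;-1 0 0 -0.5 0;-1 0 0 -0.5 0" --newtons 35

```text
time: 12.82
position: [0.6096, -0.0148, 0.2162]
tool_rot: [0.55, 0.835, -0.0, 0.0]
ft_force: [1.1, 0.1, -2.4]
grip_width: 0.0621
grip_force: 35.0
```

```bash
cat >> h.py <<'E'
W=np.array([.496,-.2585]); e=np.array([-.139,-.990])
def P(inw,z): return [*(W+inw*e),z-.011]
E
python3 -c "
from h import *
o=robot.get_obs();print(o['time'],o['q'],o['position'],o['ft_force'],o['grip_width']);plan(P(-.045,.22))"
```

```text
12.8167 [-2.07197320e-01  5.22914108e-01  1.48747354e+00 -4.03458731e-04
  1.13104782e+00 -6.14251929e-01] [ 0.60958764 -0.0148289   0.21621447] [ 1.12338782  0.09101348 -2.436011  ] 0.06211794202767882
shift [-0.7016 -0.8871  0.0364] tool x [-0.396  0.918 -0.   ] tool y [ 0.918  0.396 -0.   ]
```

move_arm --motion "-1 -0.05 -0.06 0 0.01;-1 -0.12 -0.15 0 0.03;-1 -0.21 -0.27 0 0.05;-1 -0.3 -0.38 0 0.07;-1 -0.39 -0.5 0 0.1;-1 -0.48 -0.61 0 0.12;-1 -0.56 -0.71 0 0.14;-1 -0.63 -0.8 0 0.16;-1 -0.68 -0.86 0 0.173;-1 -0.7 -0.887 0 0.173;-1 -0.7 -0.887 0 0.173;-1 -0.7 -0.887 0 0.173"

```text
time: 13.82
position: [0.502, -0.2129, 0.2147]
tool_rot: [0.754, 0.657, 0.0, -0.001]
ft_force: [-0.0, 0.3, -2.3]
grip_width: 0.0622
grip_force: 35.0
```

Run:
```python
from h import *
o=robot.get_obs();print(o['time'],o['q'],o['position'],o['ft_force'])
plan(P(-.045,.097))
im,d=robot.camera("side"); C=cloud("side",d).reshape(-1,3)
c=C[(np.hypot(*(C[:,:2]-o['position'][:2]).T)<.05)&(C[:,2]>.1)&(C[:,2]<.2)]; print("pot low z",np.percentile(c[:,2],[0,2,5]))
for t in(0,10,20,30,40,50,60,70,80,90,95,100,105,110):
    r=np.radians(t); p=P(.052*np.sin(r)-.031*np.cos(r),.045+.052*np.cos(r)+.031*np.sin(r))
    if t==0:p0=np.array(p)
    print(t,(R.from_quat(o['tool_rot']).inv().apply(np.array(p)-p0)/.2).round(3))
```

```text
13.8167 [-6.06425956e-01  4.41528317e-01  1.64925874e+00  6.83996609e-04
  1.05309502e+00 -4.70581240e-01] [ 0.50199623 -0.21288813  0.21470593] [-0.04404864  0.26063341 -2.27021852]
shift [-0.0061  0.0031  0.6435] tool x [0.136 0.991 0.002] tool y [ 0.991 -0.136 -0.002]
pot low z [0.15425697 0.1556392  0.15644955]
0 [0. 0. 0.]
10 [-0.047 -0.    -0.023]
20 [-0.098 -0.    -0.037]
30 [-0.151 -0.001 -0.043]
40 [-0.203 -0.001 -0.039]
50 [-0.254 -0.001 -0.026]
60 [-0.303 -0.001 -0.005]
70 [-0.346 -0.001  0.025]
80 [-0.384 -0.001  0.062]
90 [-0.415 -0.001  0.104]
95 [-0.428 -0.001  0.128]
100 [-0.438 -0.001  0.152]
105 [-0.446 -0.001  0.177]
110 [-0.453 -0.001  0.203]
```

move_arm --motion "-1 -0.006 0 0.08 0;-1 -0.006 0 0.2 0;-1 -0.006 0 0.34 0;-1 -0.006 0 0.47 0;-1 -0.006 0 0.56 0;-1 -0.006 0 0.62 0;-1 -0.006 0 0.643 0;-1 -0.006 0 0.643 0"

```text
time: 14.53
position: [0.5021, -0.2132, 0.0857]
tool_rot: [0.753, 0.658, -0.0, -0.001]
ft_force: [-0.5, -1.3, -1.7]
grip_width: 0.0624
grip_force: 35.0
```

move_arm --motion "-1 -0.03 0 0 0;-1 -0.06 0 0 0;-1 -0.09 0 -0.01 0;-1 -0.117 0 -0.023 0;-1 -0.143 0 -0.031 0;-1 -0.168 0 -0.037 0;-1 -0.194 0 -0.041 0;-1 -0.22 0 -0.043 0;-1 -0.247 0 -0.042 0;-1 -0.273 0 -0.039 0;-1 -0.273 0 -0.039 0"

```text
time: 15.45
position: [0.494, -0.2684, 0.0958]
tool_rot: [0.754, 0.657, 0.0, -0.001]
ft_force: [-1.0, 5.0, 2.2]
grip_width: 0.0615
grip_force: 34.8
```

Run:
```python
from h import *
o=robot.get_obs();print(o['time'],o['position'],o['ft_force'],o['grip_width'])
s,_=robot.camera("side")
cv2.imwrite("pics/t1.png",cv2.resize(s[100:220,270:420],None,fx=4,fy=4)[...,::-1])
```

```text
15.45 [ 0.49402082 -0.26841306  0.09581174] [-1.03600994  4.97362879  2.22387653] 0.061478457128702674
```

View pics/t1.png

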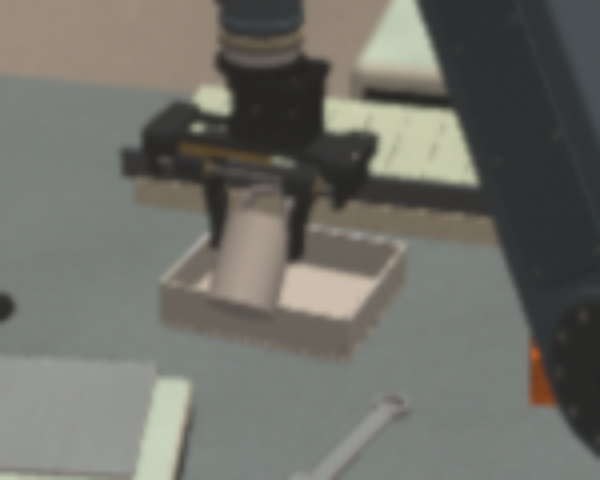

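The pot is tilting about 40° over the near wall, at (250,265) in the crop, as planned. The wall force is about 5 N. I'll continue along the arc.

move_arm --motion "-1 -0.026 0 0.006 0;-1 -0.051 0 0.013 0;-1 -0.077 0 0.023 0;-1 -0.1 0 0.034 0;-1 -0.122 0 0.048 0;-1 -0.143 0 0.064 0;-1 -0.163 0 0.082 0;-1 -0.181 0 0.101 0;-1 -0.197 0 0.122 0;-1 -0.212 0 0.143 0;-1 -0.212 0 0.143 0;-1 -0.212 0 0.143 0"

```text
time: 16.5
position: [0.4893, -0.3117, 0.0665]
tool_rot: [0.754, 0.657, -0.0, 0.001]
ft_force: [-1.9, 1.3, 1.1]
grip_width: 0.0608
grip_force: 35.2
```

move_arm --motion "-1 -0.007 0 0.012 0;-1 -0.013 0 0.024 0;-1 -0.018 0 0.036 0;-1 -0.023 0 0.048 0;-1 -0.027 0 0.06 0;-1 -0.031 0 0.073 0;-1 -0.034 0 0.085 0;-1 -0.034 0 0.085 0;-1 -0.034 0 0.085 0"

```text
time: 17.25
position: [0.4887, -0.3181, 0.0489]
tool_rot: [0.754, 0.657, 0.0, 0.001]
ft_force: [-0.9, -0.6, 0.8]
grip_width: 0.0608
grip_force: 35.1
```

Run:
```python
from h import *
o=robot.get_obs();print(o['time'],o['position'],o['ft_force'],o['grip_width'])
s,_=robot.camera("side");t,_=robot.camera("top")
a=cv2.resize(t[120:250,380:510],None,fx=2.6,fy=2.6);b=cv2.resize(s[110:210,280:400],None,fx=3.38,fy=3.38)
cv2.imwrite("pics/t2.png",np.hstack([a,b[:338]])[...,::-1])
```

```text
17.25 [ 0.48865351 -0.31814846  0.04893847] [-0.93281454 -0.63350212  0.82036039] 0.06082656900171383
```

View pics/t2.png

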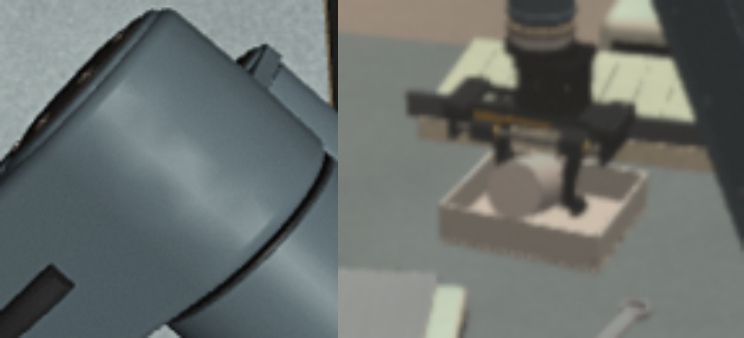

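Pot is tipped past horizontal, with its base disc visible at (512,190) in the right-hand crop. Tipping slightly more, then shaking gently, clear of the wall, to empty it.

move_arm --motion "-1 -0.004 0 0.015 0;-1 -0.008 0 0.03 0;-1 -0.008 0 0.03 0;-1 -0.03 0 0 0;-1 -0.08 0 -0.06 0;-1 -0.16 0 -0.06 0;-1 -0.06 0 -0.06 0;-1 -0.16 0 -0.06 0;-1 -0.06 0 -0.06 0;-1 -0.16 0 -0.06 0;-1 -0.08 0 -0.06 0;-1 -0.12 0 -0.06 0"

```text
time: 18.35
position: [0.4844, -0.3397, 0.0606]
tool_rot: [0.753, 0.657, 0.0, -0.001]
ft_force: [-0.8, 1.8, -1.2]
grip_width: 0.0607
grip_force: 35.0
```

move_arm --motion "-1 -0.08 0 0 0;-1 0.04 0 0 0;-1 -0.08 0 0 0;-1 0.04 0 0 0;-1 -0.08 0 0 0;-1 0 0 -0.2 0;-1 0 0 -0.4 0;-1 0 0 -0.6 0;-1 0 0 -0.6 0;-1 0 0 -0.6 0;-1 0 0 -0.6 0"

```text
time: 19.27
position: [0.4844, -0.3425, 0.1809]
tool_rot: [0.754, 0.657, -0.0, 0.0]
ft_force: [0.1, -0.2, -1.6]
grip_width: 0.0605
grip_force: 35.1
```

Run:
```python
from h import *
o=robot.get_obs();print(o['time'],o['position'],o['ft_force'],o['grip_width'])
s,_=robot.camera("side");t,_=robot.camera("top")
a=cv2.resize(t[130:230,400:500],None,fx=3.38,fy=3.38);b=cv2.resize(s[90:200,290:400],None,fx=4,fy=4)
a=cv2.copyMakeBorder(a,0,102,0,0,cv2.BORDER_CONSTANT)
cv2.imwrite("pics/t3.png",np.hstack([a,b])[...,::-1])
```

```text
19.2667 [ 0.48438797 -0.34254716  0.18091943] [ 0.1059201  -0.21167874 -1.63260002] 0.06050254039312718
```

View pics/t3.png

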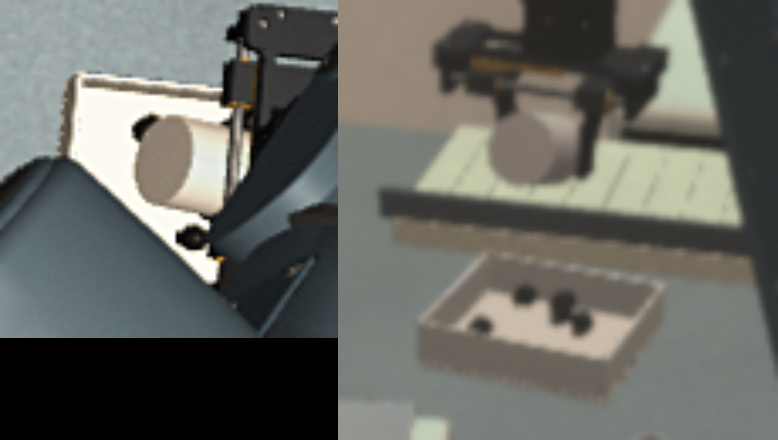

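The side crop shows black knobs on the tray floor at about (481,325), (525,294), (563,300), (562,313) and (580,322). The weight dropped by about 0.7 N, which matches five knobs. I'll count the blobs, then lower the pot and ease the grip so it swings upright.

move_arm --motion "-1 0 0 0.1 0;-1 0 0 0.2 0;-1 0 0 0.3 0;-1 0 0 0.33 0;-1 0 0 0.33 0"

```text
time: 19.78
position: [0.4831, -0.3398, 0.1118]
tool_rot: [0.754, 0.657, -0.0, -0.004]
ft_force: [-0.6, 0.9, -2.3]
grip_width: 0.0603
grip_force: 35.1
```

move_arm --motion "-1 0 0 0 0;-1 0 0 0 0;-1 0 0 0 0;-1 0 0 0 0" --newtons 12

```text
time: 20.12
position: [0.4855, -0.3418, 0.1163]
tool_rot: [0.754, 0.657, 0.0, 0.001]
ft_force: [-0.6, 0.7, -1.4]
grip_width: 0.0616
grip_force: 12.0
```

```bash
cat >> h.py <<'E'
def tilt():
    o=robot.get_obs(); print(o['time'],o['position'],o['ft_force'],o['grip_width'],o['grip_force'])
    im,d=robot.camera("side"); C=cloud("side",d); p=o['position']+[0,0,.011]
    hsv=cv2.cvtColor(im,cv2.COLOR_RGB2HSV)
    q=C.reshape(-1,3)-p; v=hsv[...,2].reshape(-1)
    m=(np.linalg.norm(q,axis=1)<.1)&(v>70)&(q[:,2]<.045)
    q=q[m]; out=q[:,:2]@(-e); print("n",len(q),"outward max",np.percentile(out,98).round(3),"at z",q[out>np.percentile(out,95)][:,2].mean().round(3),"zmin",np.percentile(q[:,2],1).round(3),"zmax",np.percentile(q[:,2],99).round(3))
    return im,C
E
python3 - <<'E'
from h import *
tilt()
s=cv2.imread("pics/t3.png")[:,338:]
g=cv2.cvtColor(s,cv2.COLOR_BGR2GRAY)[240:400]; m=(g<60).astype(np.uint8)
n,_,st,c=cv2.connectedComponentsWithStats(m); print([(st[i].tolist(),c[i].round().tolist()) for i in range(1,n) if 60<st[i][4]<1500])
E
```

```text
20.1167 [ 0.48550751 -0.34182389  0.11625855] [-0.55509583  0.67573146 -1.44422174] 0.06162733451155456 11.987465351703577
n 405 outward max 0.074 at z -0.001 zmin -0.019 zmax 0.039
[([179, 48, 17, 14, 187], [187.0, 54.0]), ([216, 54, 35, 37, 557], [230.0, 71.0]), ([138, 82, 12, 8, 63], [144.0, 85.0])]
```

The blobs come to 1 + 3 (clustered) + 1, so five knobs. Easing the grip.

move_arm --motion "-1 0 0 0 0;-1 0 0 0 0;-1 0 0 0 0;-1 0 0 0 0" --newtons 7

```text
time: 20.5
position: [0.485, -0.3413, 0.1153]
tool_rot: [0.754, 0.657, 0.0, 0.0]
ft_force: [0.8, 0.0, -1.3]
grip_width: 0.0619
grip_force: 7.0
```

```bash
python3 -c "
from h import *
tilt()"
```

```text
20.5 [ 0.48496343 -0.34131626  0.11527371] [ 0.81100074  0.04033584 -1.31309954] 0.06189441111925641 6.996723941406344
n 492 outward max 0.076 at z -0.003 zmin -0.048 zmax 0.037
```

move_arm --motion "-1 0 0 0 0;-1 0 0 0 0;-1 0 0 0 0;-1 0 0 0 0" --newtons 5

```text
time: 20.88
position: [0.4849, -0.3413, 0.1151]
tool_rot: [0.754, 0.657, 0.0, -0.0]
ft_force: [-0.2, -0.5, -1.4]
grip_width: 0.0615
grip_force: 5.0
```

```bash
python3 -c "
from h import *
tilt()"
```

```text
20.8833 [ 0.48494757 -0.34131457  0.11510489] [-0.17372992 -0.50428727 -1.39892042] 0.06149786188596136 4.986793934216394
n 501 outward max 0.076 at z -0.007 zmin -0.055 zmax 0.038
```

move_arm --motion "-1 0 0 0 0;-1 0 0 0 0;-1 0 0 0 0;-1 0 0 0 0;-1 0 0 0 0;-1 0 0 0 0" --newtons 3.5

```text
time: 21.43
position: [0.4849, -0.3413, 0.1151]
tool_rot: [0.754, 0.657, 0.0, -0.0]
ft_force: [-1.2, -0.6, -1.5]
grip_width: 0.0615
grip_force: 3.6
```

```bash
python3 -c "
from h import *
tilt()"
```

```text
21.4333 [ 0.48494752 -0.34133605  0.11514925] [-1.20503368 -0.59149018 -1.46621637] 0.061490420825122016 3.597503975888685
n 493 outward max 0.062 at z -0.038 zmin -0.075 zmax 0.036
```

It's swinging down. Holding for a little longer.

move_arm --motion "-1 0 0 0 0;-1 0 0 0 0;-1 0 0 0 0;-1 0 0 0 0;-1 0 0 0 0;-1 0 0 0 0;-1 0 0 0 0;-1 0 0 0 0"

```text
time: 22.15
position: [0.4849, -0.3413, 0.1151]
tool_rot: [0.754, 0.657, -0.0, -0.0]
ft_force: [-1.1, 0.6, -1.5]
grip_width: 0.0615
grip_force: 3.6
```

```bash
python3 -c "
from h import *
tilt()"
```

```text
22.15 [ 0.48493745 -0.3413042   0.11513961] [-1.11383648  0.63881962 -1.46836475] 0.061510777382802535 3.5931790206893766
n 498 outward max 0.062 at z -0.039 zmin -0.073 zmax 0.036
```

move_arm --motion "-1 -0.03 0 0 0;-1 0.03 0 0 0;-1 -0.03 0 0 0;-1 0.03 0 0 0;-1 -0.03 0 0 0;-1 0 0 0 0;-1 0 0 0 0;-1 0 0 0 0"

```text
time: 22.87
position: [0.4848, -0.3408, 0.1151]
tool_rot: [0.754, 0.657, 0.0, -0.0]
ft_force: [-0.1, 0.0, -1.6]
grip_width: 0.0621
grip_force: 3.6
```

```bash
python3 -c "
from h import *
tilt()"
```

```text
22.8667 [ 0.48481812 -0.34076669  0.11506969] [-0.14612658  0.00308771 -1.63623261] 0.06211647845772609 3.570081763559756
n 482 outward max 0.038 at z -0.05 zmin -0.068 zmax 0.04
```

Nearly upright now, about 6° off. Firming the grip, lifting and going back to the pan.

move_arm --motion "-1 0 0 0 0;-1 0 0 0 0;-1 0 0 0 0;-1 0 0 -0.06 0;-1 0 0 -0.15 0;-1 0 0 -0.27 0;-1 0 0 -0.38 0;-1 0 0 -0.46 0;-1 0 0 -0.5 0;-1 0 0 -0.5 0" --newtons 35

```text
time: 23.75
position: [0.4858, -0.3422, 0.2172]
tool_rot: [0.754, 0.657, 0.0, 0.002]
ft_force: [-0.8, -0.3, -1.2]
grip_width: 0.0609
grip_force: 35.0
```

```bash
python3 -c "
from h import *
tilt();plan([.609,-.015,.215])"
```

```text
23.75 [ 0.48583293 -0.34217814  0.21722515] [-0.75339032 -0.25731701 -1.16388092] 0.06094930647861971 34.99925214360701
n 510 outward max 0.037 at z -0.054 zmin -0.066 zmax 0.04
shift [1.7016 0.3917 0.0023] tool x [ 0.136  0.991 -0.001] tool y [ 0.991 -0.136  0.001]
```

move_arm --motion "-1 0.08 0.02 0 0;-1 0.2 0.05 0 0;-1 0.35 0.08 0 0;-1 0.5 0.11 0 0;-1 0.65 0.15 0 0;-1 0.78 0.18 0 0;-1 0.87 0.2 0 0;-1 0.9 0.21 0 0"

```text
time: 24.47
position: [0.5504, -0.1652, 0.2133]
tool_rot: [0.753, 0.658, -0.0, -0.002]
ft_force: [-1.1, 0.1, -0.3]
grip_width: 0.0607
grip_force: 35.0
```

move_arm --motion "-1 0.08 0.02 0 0;-1 0.2 0.05 0 0;-1 0.35 0.08 0 0;-1 0.5 0.11 0 0;-1 0.63 0.14 0 0;-1 0.72 0.16 0 0;-1 0.78 0.18 0 0;-1 0.8 0.182 0 0;-1 0.8 0.182 0 0;-1 0.8 0.182 0 0"

```text
time: 25.3
position: [0.6084, -0.0162, 0.2146]
tool_rot: [0.754, 0.657, -0.001, -0.0]
ft_force: [0.3, 0.5, -1.5]
grip_width: 0.0608
grip_force: 35.0
```

```bash
python3 -c "
from h import *
tilt();plan([.609,-.015,.12])"
```

```text
25.3 [ 0.60838609 -0.01618671  0.21460239] [ 0.29327506  0.52814055 -1.50319507] 0.060804412814550485 34.9991148240224
n 644 outward max 0.037 at z -0.055 zmin -0.067 zmax 0.037
shift [0.008  0.0025 0.4738] tool x [ 0.137  0.991 -0.001] tool y [ 0.991 -0.137 -0.001]
```

move_arm --motion "-1 0.008 0.002 0.06 0;-1 0.008 0.002 0.15 0;-1 0.008 0.002 0.25 0;-1 0.008 0.002 0.34 0;-1 0.008 0.002 0.4 0;-1 0.008 0.002 0.43 0;-1 0.008 0.002 0.45 0;-1 0.008 0.002 0.46 0;-1 0.008 0.002 0.46 0"

```text
time: 26.1
position: [0.609, -0.014, 0.1247]
tool_rot: [0.754, 0.657, -0.001, -0.0]
ft_force: [-2.3, -0.3, 2.8]
grip_width: 0.061
grip_force: 35.0
```

move_arm --motion "-1 0 0 0.005 0;-1 0 0 0.01 0;-1 0 0 0.015 0;-1 0 0 0.015 0;-1 0 0 0.015 0" --newtons 8

```text
time: 26.52
position: [0.6095, -0.0128, 0.1229]
tool_rot: [0.754, 0.657, 0.001, -0.0]
ft_force: [-3.0, 3.3, 9.3]
grip_width: 0.0617
grip_force: 8.1
```

move_arm --motion "-1 0 0 0 0;-1 0 0 0 0;-1 0 0 -0.005 0;-1 0 0 -0.01 0;-1 0 0 -0.01 0" --newtons 3

```text
time: 26.93
position: [0.6102, -0.0141, 0.1223]
tool_rot: [0.754, 0.657, 0.0, 0.001]
ft_force: [0.6, 0.7, -2.4]
grip_width: 0.0619
grip_force: 3.0
```

```bash
python3 -c "
from h import *
tilt()"
```

```text
26.9333 [ 0.61024215 -0.01408318  0.12227718] [ 0.58297768  0.70378199 -2.36932141] 0.061860862400151116 2.959189149682544
n 1034 outward max 0.056 at z -0.076 zmin -0.081 zmax 0.035
```

move_arm --motion "1 0 0 0 0;1 0 0 0 0;1 0 0 0 0;1 0 0 0 0;1 0 0 0 0;1 0 0 0 0;1 0 0 0 0;1 0 0 -0.1 0;1 0 0 -0.25 0;1 0 0 -0.45 0;1 0 0 -0.65 0;1 0 0 -0.75 0"

```text
time: 27.98
position: [0.6116, -0.0139, 0.2774]
tool_rot: [0.754, 0.657, 0.002, 0.003]
ft_force: [0.8, -0.6, 0.6]
grip_width: 0.0873
grip_force: 0.0
```

move_arm --motion "1 -0.3 -0.3 0 0;1 -0.6 -0.6 0 0;1 -0.8 -0.8 0 0;1 -0.8 -0.8 0 0;1 -0.8 -0.8 0 0;1 -0.8 -0.8 0 0;1 -0.8 -0.8 0 0;1 -0.8 -0.8 0 0"

```text
time: 28.65
position: [0.4289, -0.1509, 0.2725]
tool_rot: [0.755, 0.656, 0.0, 0.0]
ft_force: [1.3, -0.1, -0.0]
grip_width: 0.0872
grip_force: 0.0
```

Run:
```python
from h import *
o=robot.get_obs();print(o['time'],o['position'],o['ft_force'])
ims=[]
for n,(u,v,u1,v1) in dict(side=(220,110,400,245),top=(270,80,510,260)).items():
    s,d=robot.camera(n); P=cloud(n,d).reshape(-1,3)
    P=P[np.hypot(P[:,0]-.609,P[:,1]+.015)<.08]
    for lo,hi in((.155,.18),(.128,.142)):
        q=P[(P[:,2]>lo)&(P[:,2]<hi)]
        if len(q)>4: print(n,len(q),cv2.minAreaRect(q[:,:2].astype(np.float32)*1000),np.percentile(q[:,2],[50,97]))
    ims.append(cv2.resize(s[v:v1,u:u1],(400,300)))
cv2.imwrite("pics/end.png",np.hstack(ims)[...,::-1])
```

```text
28.65 [ 0.42890649 -0.15091995  0.27252515] [ 1.27870608 -0.0700376  -0.03339488]
side 52 ((607.4146118164062, -5.872949600219727), (12.036890983581543, 58.6910285949707), 67.47415161132812) [0.16657064 0.17176894]
side 115 ((611.0653686523438, -8.24979019165039), (58.127864837646484, 69.3785629272461), 18.29700469970703) [0.13335741 0.13925914]
top 85 ((610.9190063476562, -8.451835632324219), (8.703010559082031, 57.83949661254883), 64.68443298339844) [0.16807734 0.17288704]
top 107 ((609.4527587890625, -7.972723007202148), (58.72218704223633, 60.042083740234375), 89.2042007446289) [0.13576308 0.13954718]
```

View pics/end.png

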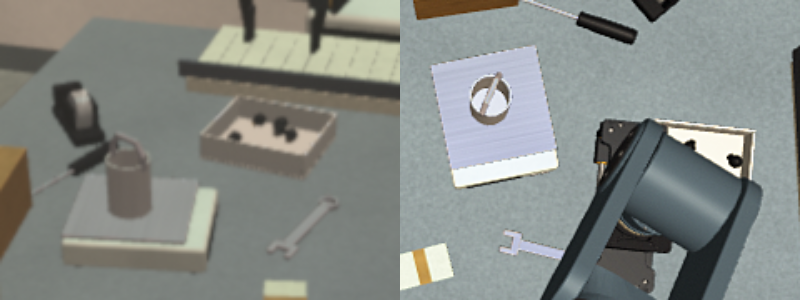

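The empty pot stands upright on the pan at (490,98) in the top view, and the knobs are in the white tray. The arm is clear, so I'm handing in.

```bash
python3 -c "
from rig import robot
print(robot.hand_in())"
```

```text
the job is handed in; nothing more can be done
None
```

I stood the full pot on the scale and let go so it could settle, then tipped all five knobs into the white tray. The empty pot is back upright on the pan, and I handed the job in at about 29 s; the hand-in call returned no verdict.

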